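# Check a bolus-press die with a go/no-go plug gauge

## Robot

A 6-joint arm with a two-finger parallel gripper is mounted at the origin on a cart in front of the work surface, level with it; the furniture and walls round the work are solid. World frame = base frame: x ahead of the robot, y to its left, z up, the work surface at z = 0. Lengths are in m, angles in rad, forces in N, time in s.
With the tool pointing down it reaches from about 0.275 to 0.725 m from the base axis. Payload 5.6 kg.
Tool frame: the origin (TCP) lies on the front face of the gripper's body, between the roots of the fingers; the fingertips stand 73 mm ahead of it and the grasp point (between the pads) lies 54 mm ahead of it; y points along the fingers, z is the direction in which the jaws open and shut, and the axes are right-handed (so a half turn about y gives the same grasp; the last joint's range is limited). The gripper opens to 85 mm and grips with 20 to 120 N. Pads are 22 mm wide; open, the fingers measure 114 mm over their backs; the gripper's body (76 mm by 85 mm) begins 54 mm behind the grasp point. The pads swing forward as they close: fully open they stand 13 mm farther back than shut.
Start: joints at [-0.863, 0.255, 0.108, 0, -1.424, -0.285], TCP at [0.226, -0.502, 0.304] pointing down, gripper open.
Joint ranges: [-2.95, 2.95], [-1.21, 1.97], [-1.09, 1.5], [-2.87, 1.71], [-2.94, -0.07], [-3.05, 3.05]. Speed limits (rad/s): [2.57, 2.57, 3.14, 3.14, 3.14, 3.14].

## Interface

Orientations are given as a 3x3 rotation matrix whose columns are the frame's x, y, z axes.
In Python, from plant import * gives the robot as it stands.
- The arm moves only by the shell command python3 -m creep 'ROWS' [OPENING] [FORCE]. ROWS is JSON, one flat list of numbers, 4 for each row, row after row: the shift along the tool's x, y, z in m, then the turn about the tool's y in rad. In form: [tx, ty, tz, twist, tx, ty, tz, twist, ...]. A call has 1 to 5 rows; each row shifts and turns the commanded pose from where the row before left it, along the tool's axes as they then stand; what a row does not reach is not made up. A row lasts 1/12 s, in which the tool goes at most 41.7 mm and 7.16 degrees, less where a joint would pass 70% of its speed; a pose out of reach is approached as far as the arm can. A call is refused whole if a number of a shift passes 0.0417 or a number of a turn 0.125, either way. A call with a gripper value outside its range is refused whole. OPENING is the opening, from -1 (shut) to 1 (fully open), so that 0 is half open, set as the call begins (- or left out, the last holds). The fingers move at their own pace and stop on an object; FORCE is the grip in N (left out, the last holds). Time passes only in rows, so rows that do not move let the fingers close. It gives the time, the measured TCP pose, the force and the opening at its end, in the units of the state.
- read_state(): the state, without advancing time (a new reading comes with each control period).
- get_image(name): name is "scene" or "top" or "wrist"; returns the picture (420x560x3 uint8, red, green, blue); there is no depth.
- calibration(name): a dict with "camera_matrix" (3x3 intrinsics, pixels), "R" (3x3) and "t" (3): a world point X has camera coordinates R X + t. Camera axes: x right, y down, z forward; pixel columns grow to the right and rows downward; lengths in m; the calibration is good to about 2 mm. A picture is of the moment at which its call begins: read the wrist's pose just before it. calibration takes no time and is no camera call; for the wrist camera it gives the pose at the moment of the call.
- hand_in(): hands the job in, once; it reports no verdict.
The state is a dict: "time": time; "qpos": joint angles; "qvel": joint speeds; "joint_torque": joint torques, N m; "eef_pos": TCP position; "orientation": TCP orientation; "ft_force": force on the tool from outside, world axes, zero at the start; "moment": the same for the moment, N m; "gripper_width": finger opening in m.
Only numpy, scipy, OpenCV 4.12 (cv2) and the standard library are available. Lean on these libraries where they do the work, as an engineer would, in place of code of your own. Each camera call takes 0.05 s, during which the arm holds its last target.

## Task

Check the bore of the steel die in the grey holder with the double-ended plug gauge: slide its long go end (green collar) gently into the bore until the green collar bears lightly on the die, draw it out, then offer the short no-go end (red collar) squarely to a mouth of the bore and press it lightly but firmly for about a second to show that it will not enter. Then lay the gauge back in its grey rest and let go. Either mouth of the bore may be used for each end; never push harder than about 25 N and leave the bottles, vials and plaster roll where they stand.

Things in the scene. Friction and masses are not known exactly. Their poses are not given: they have to be found in the camera images.
- plug_gauge: double-ended plug gauge, 250 g, 120 mm long. Origin on its axis, mid-handle; x runs along it to the go end. Handle: black hexagon, 26 mm across flats, 64 long; in the rest two flats are upright (its +y and -y): grip across these. A 26 mm collar at each end of it. Go: green collar, 20 mm diameter, x = +35 to +65; no-go: red, 25 mm, x = -35 to -55
- go_tip (a point): centre of the flat end of the steel go member (x = +65 mm of the gauge); its nose is bevelled 1.5 mm over the last 2 mm
- go_collar: green collar of the gauge, 26 mm diameter, 3 mm thick, fixed to it. Origin at the centre of its outer face (x = +35 mm of the gauge), which bears on the die's face when the go end is fully home
- nogo_end: steel no-go member of the gauge, 25 mm diameter, 20 mm long, fixed to it. Origin at the centre of its flat end (x = -55 mm of the gauge)
- die_holder: grey die holder, fixed. Origin at the centre of its underside, z up. Base 80 (x) x 120 (y) x 10 mm; uprights 75 mm high, 40 long in x, out to y = 38 mm either side, clamp screws to 54 mm. Between them a square steel die, 44 mm wide and high, 36 long in x, with a level through bore of 21.2 mm diameter along x, 1.5 mm chamfers at both mouths, nominal height 48 mm (see mouth_a)
- mouth_a (a point): nominal centre of the bore mouth on the holder's +x side (x = +18, y = 0, z = 48 mm of the holder). The die is rigid and held fast but was clamped by hand: the whole die lies up to 4 mm above or below and up to 5 mm to and fro along x of nominal (never sideways or askew), so that both mouths are off alike; find it by feel or by eye
- mouth_b (a point): nominal centre of the bore mouth on the holder's -x side (x = -18, y = 0, z = 48 mm of the holder); the true centre is off it as for mouth_a
- gauge_rest: grey plastic rest fixed to the worktop, base 100 (x) x 50 (y) x 10 mm, with two V posts 8 mm thick at x = -27 and +27 mm, up to 41 mm high and 37 mm wide; the gauge's handle lies in them along x; between the posts there is 46 mm of free room. Origin at the centre of its underside, z up
- rest_centre (a point): where the gauge's origin lies when it rests in the V posts, 45 mm above the rest's underside
- green_vial: glass vial with a green cap, 25 mm across, 58 tall; stands loose near the work, leave alone. Origin at the centre of its underside
- red_vial: brown glass vial with a red cap, 25 mm across, 58 tall; stands loose near the work, leave alone. Origin at the centre of its underside
- dropper: pale squeeze bottle, 51 mm across, 106 tall; stands loose near the work, leave alone. Origin at the centre of its underside
- spool: roll of plaster on a purple spool, 50 mm across, 25 tall; stands loose near the work, leave alone. Origin at the centre of its underside
Mind the look-alikes: they are no part of the job. What is shaped like the die_holder but orange is not meant. There is more than one size of the plug_gauge; the job needs the larger.

How it is judged:
On the way, in this order (a step that is already met when the one before it is completed fails the run):
1. the go end is fully home: the green collar bears on the die with more than 1.5 N, its face centre within 8.5 mm of a nominal mouth centre, gauge and bore aligned within 0.12 rad ((distance between go_collar and mouth_a below 0.0085 m or distance between go_collar and mouth_b below 0.0085 m) and angle between the x axis of plug_gauge and the x axis of die_holder, either way round below 0.12 rad and contact force between go_collar and die_holder above 1.5 N), for 0.2 s.
2. the no-go end is pressed on a mouth of the bore with more than 3 N, the centre of its end within 8.5 mm of a nominal mouth centre, aligned within 0.12 rad ((distance between nogo_end and mouth_a below 0.0085 m or distance between nogo_end and mouth_b below 0.0085 m) and angle between the x axis of plug_gauge and the x axis of die_holder, either way round below 0.12 rad and contact force between nogo_end and die_holder above 3 N), for 0.5 s.
At the end, for the whole second after the job is handed in: The gauge lies still in its rest, either way round: its origin within 10 mm of rest_centre, along the rest within 0.15 rad, and nothing of the robot touches it (distance between plug_gauge and rest_centre below 0.01 m and angle between the x axis of plug_gauge and the x axis of gauge_rest, either way round below 0.15 rad and linear speed of plug_gauge below 0.02 m/s and contact force between plug_gauge and the arm below 0.1 N and contact force between plug_gauge and the fingers below 0.1 N).
It fails at once if the gauge is pushed against the die or its holder with more than 45 N in all (the contact forces all round the bore and on the collar added up) (contact force between plug_gauge and die_holder above 45 N).
It fails at once if the green collar or the no-go end is pressed on the die with more than 25 N (contact force between any of go_collar, nogo_end and die_holder above 25 N).
It fails at once if the robot strikes the die or its holder with more than 10 N (contact force between any of the arm, the fingers and die_holder above 10 N).
It fails at once if a vial, the bottle or the plaster roll is moved more than 20 mm (distance of any of green_vial, red_vial, dropper, spool from where it was at the start of the episode above 0.02 m).
It also fails if it takes over 72 s, if anything falls off the work surface, if the arm or the gripper's body presses on something with over 40 N, if the wrist force passes 120 N, or if a joint passes its speed limit or range.

## Working session

There is one attempt and no reset: what is moved stays moved. The work goes in short steps, Python scripts to look and compute and a shell command to move; the robot and the scene stay as the last step left them, time stands still between calls to the robot, and variables do not carry over. Pictures are saved under pics/ and viewed, and the job is handed in when it is done.

```bash
mkdir -p pics; ls
python3 - <<'E'
from plant import *
import cv2
s=read_state();print(s)
for n in("scene","top","wrist"):
    c=calibration(n);print(n,c)
    cv2.imwrite(f"pics/{n}0.png",cv2.cvtColor(get_image(n),cv2.COLOR_RGB2BGR))
E
```

```text
pics
{'time': 0.0, 'qpos': array([-8.63429417e-01,  2.55761822e-01,  1.06986145e-01, -4.70940849e-04,
       -1.42391059e+00, -2.84568399e-01]), 'qvel': array([ 1.07698766e-03, -4.56244363e-05, -1.22386612e-03,  1.03788573e-03,
        3.23371105e-05,  3.58098730e-04]), 'joint_torque': array([-5.69200147e-04, -3.86622512e+01,  2.37940174e+01,  5.36515296e+00,
       -6.03080902e-03, -1.03662915e-04]), 'eef_pos': array([ 0.22556231, -0.50121905,  0.30298115]), 'orientation': array([[ 9.11972668e-01, -8.74039648e-04, -4.10250033e-01],
       [ 4.10250955e-01,  1.73922048e-03,  9.11971013e-01],
       [-8.35835646e-05, -9.99998106e-01,  1.94469714e-03]]), 'ft_force': array([-0.22641579, -0.32813861, -0.28257595]), 'moment': array([-0.02185721, -0.02970833, -0.02102666]), 'gripper_width': 0.08516771325384183}
scene {'camera_matrix': array([[381.13978956,   0.        , 279.21187287],
       [  0.        , 381.13978956, 213.22871181],
       [  0.        ,   0.        ,   1.        ]]), 'R': array([[-0.67503184, -0.73776864,  0.00542677],
       [-0.53659427,  0.48588976, -0.6899114 ],
   
[... 157 characters left out ...]
0.08770923],
       [  0.        , 416.36229562, 218.29768135],
       [  0.        ,   0.        ,   1.        ]]), 'R': array([[-0.00280961, -0.99999553,  0.00102074],
       [-0.98849592,  0.00262294, -0.15122479],
       [ 0.15122144, -0.00143388, -0.98849887]]), 't': array([0.10879736, 0.56031538, 1.11423577])}
wrist {'camera_matrix': array([[303.50071551,   0.        , 276.758219  ],
       [  0.        , 303.50071551, 208.47135655],
       [  0.        ,   0.        ,   1.        ]]), 'R': array([[-0.41117599,  0.91155517,  0.00121642],
       [ 0.86558408,  0.39002064,  0.31408296],
       [ 0.28582952,  0.13019629, -0.94939476]]), 't': array([ 0.54965221, -0.03913419,  0.37976239])}
```

View pics/scene0.png

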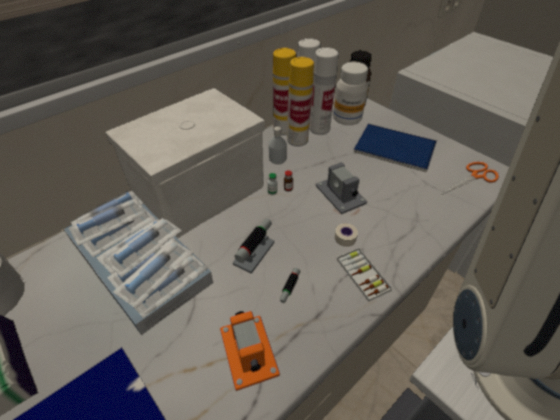

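View pics/top0.png

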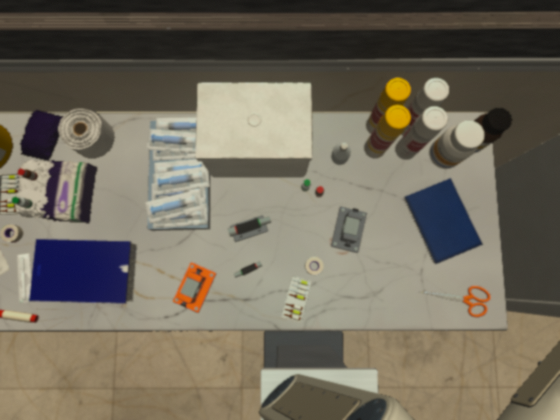

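View pics/wrist0.png

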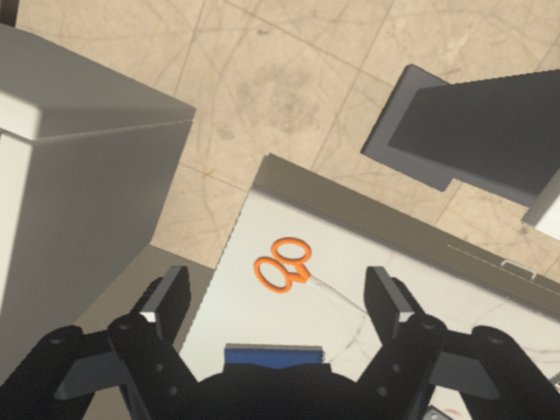

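Top view: gauge in its rest near (250,227), grey holder near (349,229), small gauge (248,269) and orange holder (195,287) are the look-alikes. Next I enlarge the crops.

Run:
```python
import cv2
t=cv2.imread("pics/top0.png");s=cv2.imread("pics/scene0.png")
cv2.imwrite("pics/t1.png",cv2.resize(t[170:290,220:380],None,fx=5,fy=5,interpolation=cv2.INTER_CUBIC))
cv2.imwrite("pics/s1.png",cv2.resize(s[150:280,220:380],None,fx=4.6,fy=4.6,interpolation=cv2.INTER_CUBIC))
```

```text
(no output)
```

View pics/t1.png

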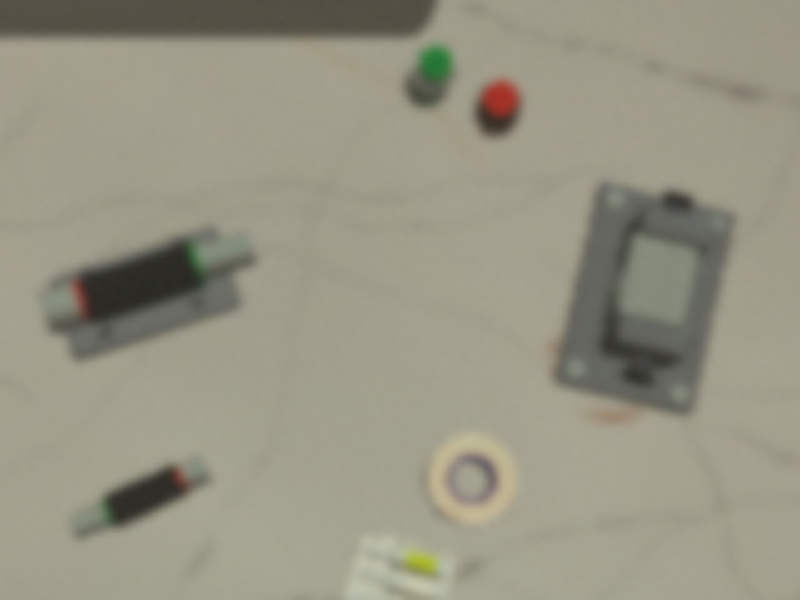

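View pics/s1.png

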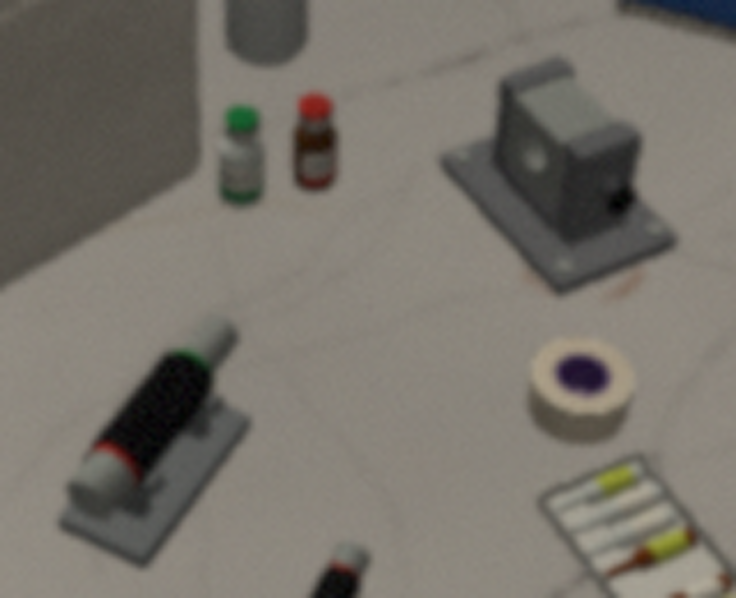

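```bash
cat > h.py <<'E'
from plant import *
import numpy as np, cv2
def ray(c,uv):
    K,R,t=c["camera_matrix"],np.array(c["R"]),np.array(c["t"])
    d=R.T@np.linalg.inv(K)@np.array([uv[0],uv[1],1.]); return -R.T@t,d
def onz(c,uv,z):
    o,d=ray(c,uv); return o+d*(z-o[2])/d[2]
def proj(c,X):
    p=c["camera_matrix"]@(np.array(c["R"])@np.array(X)+np.array(c["t"])); return p[:2]/p[2]
def tri(c1,u1,c2,u2):
    o1,d1=ray(c1,u1);o2,d2=ray(c2,u2)
    d1/=np.linalg.norm(d1);d2/=np.linalg.norm(d2)
    A=np.stack([d1,-d2],1);s=np.linalg.lstsq(A,o2-o1,rcond=None)[0]
    p,q=o1+d1*s[0],o2+d2*s[1];return (p+q)/2,np.linalg.norm(p-q)
def snap(n,f):
    c=calibration(n);s=read_state();im=cv2.cvtColor(get_image(n),cv2.COLOR_RGB2BGR)
    cv2.imwrite(f"pics/{f}.png",im);return c,s,im
def totool(s,v): return s["orientation"].T@np.array(v)
np.set_printoptions(precision=4,suppress=True)
E
python3 - <<'E'
from h import *
c=calibration("top")
f=lambda u,v:(220+(u+.5)/5-.5,170+(v+.5)/5-.5)
r=onz(c,f(82,297),.056);g=onz(c,f(197,258),.056);print("collars",r,g,np.linalg.norm(r-g),(r+g)/2,np.degrees(np.arctan2(*(g-r)[1::-1])))
P=[onz(c,f(*p),.01) for p in((600,185),(735,215),(690,412),(557,380))];print(P,np.mean(P,0))
x=P[1]-P[0]+P[2]-P[3];y=P[0]-P[3]+P[1]-P[2];print(np.linalg.norm(x)/2,np.linalg.norm(y)/2,np.degrees(np.arctan2(x[1],x[0])),np.degrees(np.arctan2(y[1],y[0])))
print("die",onz(c,f(658,280),.07))
for n,p,z in(("gv",(435,62),.058),("rv",(500,98),.058),("sp",(472,480),.025)):print(n,onz(c,f(*p),z))
print("dropper",onz(c,(343,147),.1))
s=read_state();o=s["orientation"];print("tool z deg",np.degrees(np.arctan2(o[1,2],o[0,2])))
E
```

```text
collars [0.5293 0.2279 0.056 ] [0.5507 0.1651 0.056 ] 0.0663309677793246 [0.54   0.1965 0.056 ] -71.18907789377755
[array([ 0.5991, -0.0637,  0.01  ]), array([ 0.5814, -0.1406,  0.01  ]), array([ 0.4688, -0.1113,  0.01  ]), array([ 0.4871, -0.0366,  0.01  ])] [ 0.5341 -0.0881  0.01  ]
0.0779177876121294 0.11583936613832296 -103.341759930154 -14.076483487746623
die [ 0.5359 -0.085   0.07  ]
gv [0.6601 0.0334 0.058 ]
rv [ 0.6395 -0.0024  0.058 ]
sp [0.4304 0.0136 0.025 ]
dropper [ 0.7468 -0.0637  0.1   ]
tool z deg 114.22040827284212
```

```bash
python3 -m creep '[0,0,0,-0.123,0,0,0,-0.123,0,0,0,-0.123,0,0,0,-0.123,0,0,0,-0.123]'; python3 -m creep '[0,0,0,-0.123,0,0,0,-0.123,0,0,0,-0.123,0,0,0,-0.123,0,0,0,-0.123]';python3 -m creep '[0,0,0,-0.123,0,0,0,-0.123]'
python3 - <<'E'
from h import *
s=read_state();o=s["orientation"];print("tool z deg",np.degrees(np.arctan2(o[1,2],o[0,2])),s["qpos"],s["eef_pos"])
print(totool(s,np.array([.54,.1965,.25])-s["eef_pos"]))
E
```

```text
time: 0.57
eef_pos: [0.2256, -0.5014, 0.3035]
orientation: [[0.503, -0.0, -0.864], [0.864, 0.001, 0.503], [0.001, -1.0, 0.001]]
ft_force: [0.4, -0.0, 0.1]
gripper_width: 0.0854
time: 0.98
eef_pos: [0.2256, -0.5014, 0.3035]
orientation: [[-0.088, -0.0, -0.996], [0.996, 0.001, -0.088], [0.001, -1.0, 0.0]]
ft_force: [-0.7, -1.0, -0.5]
gripper_width: 0.0855
time: 1.15
eef_pos: [0.2256, -0.5014, 0.3035]
orientation: [[-0.328, -0.0, -0.945], [0.945, 0.001, -0.328], [0.001, -1.0, 0.0]]
ft_force: [-0.3, 0.8, 0.4]
gripper_width: 0.0851
tool z deg -160.85870161438874 [-0.8634  0.2554  0.1076 -0.0002 -1.4239  1.1975] [ 0.2256 -0.5014  0.3035]
[ 0.5562  0.0539 -0.5258]
```

```bash
for k in 1 2; do :; done; python3 -m creep '[0.0278,0.0015,-0.0263,0,0.0278,0.0015,-0.0263,0,0.0278,0.0015,-0.0263,0,0.0278,0.0015,-0.0263,0,0.0278,0.0015,-0.0263,0]'; python3 -m creep '[0.0278,0.0015,-0.0263,0,0.0278,0.0015,-0.0263,0,0.0278,0.0015,-0.0263,0,0.0278,0.0015,-0.0263,0,0.0278,0.0015,-0.0263,0]'; python3 -m creep '[0.0278,0.0015,-0.0263,0,0.0278,0.0015,-0.0263,0,0.0278,0.0015,-0.0263,0,0.0278,0.0015,-0.0263,0,0.0278,0.0015,-0.0263,0]'; python3 -m creep '[0.0278,0.0015,-0.0263,0,0.0278,0.0015,-0.0263,0,0.0278,0.0015,-0.0263,0,0.0278,0.0015,-0.0263,0,0.0278,0.0015,-0.0263,0]'
python3 - <<'E'
from h import *
s=read_state();print(s["time"],s["qpos"],s["eef_pos"])
print(totool(s,np.array([.54,.1965,.22])-s["eef_pos"]))
c,s,im=snap("wrist","w1");snap("scene","s2")
E
```

```text
time: 1.57
eef_pos: [0.3055, -0.3259, 0.2961]
orientation: [[-0.322, -0.0, -0.947], [0.947, 0.0, -0.322], [0.0, -1.0, 0.0]]
ft_force: [1.4, 0.3, -0.1]
gripper_width: 0.0858
time: 1.98
eef_pos: [0.3852, -0.1518, 0.2889]
orientation: [[-0.322, 0.0, -0.947], [0.947, 0.0, -0.322], [0.0, -1.0, -0.0]]
ft_force: [0.8, -0.3, -0.2]
gripper_width: 0.0855
time: 2.4
eef_pos: [0.465, 0.0223, 0.2813]
orientation: [[-0.323, -0.0, -0.947], [0.947, 0.0, -0.323], [0.0, -1.0, -0.0]]
ft_force: [1.3, -0.8, 1.1]
gripper_width: 0.0851
time: 2.82
eef_pos: [0.5448, 0.1961, 0.2735]
orientation: [[-0.322, -0.0, -0.947], [0.947, -0.0, -0.322], [-0.0, -1.0, 0.001]]
ft_force: [0.1, -1.3, 0.5]
gripper_width: 0.085
2.8167 [ 0.6154  0.323   0.1247 -0.0001 -1.373  -0.287 ] [0.5448 0.1961 0.2735]
[0.0019 0.0535 0.0044]
```

View pics/w1.png

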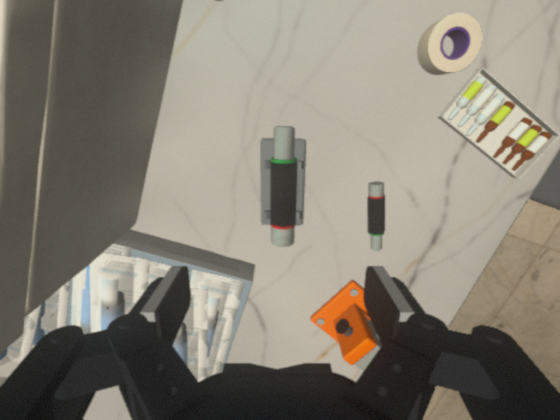

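View pics/s2.png

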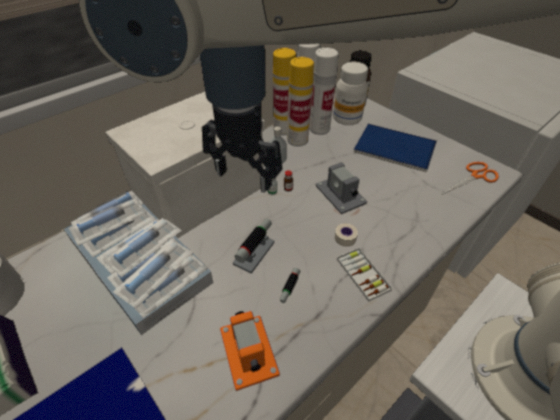

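Wrist view: gauge upright in the image, green collar ~(284,161), red ~(283,227), black handle between.

Run:
```python
from h import *
im=cv2.imread("pics/w1.png");c=calibration("wrist");ct=calibration("top");s=read_state()
print("grasp pt px",proj(c,s["eef_pos"]+.054*s["orientation"][:,1]))
hsv=cv2.cvtColor(im,cv2.COLOR_BGR2HSV)
roi=np.zeros(im.shape[:2],np.uint8);roi[110:260,255:315]=1
H,S,V=[a.astype(int) for a in cv2.split(hsv)]
def box(m,n):
    ys,xs=np.nonzero(m&(roi>0));print(n,len(xs),xs.mean(),ys.mean(),xs.min(),xs.max(),ys.min(),ys.max());return xs,ys
g=box((H>40)&(H<85)&(S>90),"green");r=box(((H<12)|(H>168))&(S>110),"red");b=box((V<60),"black")
gp=(g[0].mean(),g[1].mean());rp=(r[0].mean(),r[1].mean())
G=onz(c,gp,.056);R=onz(c,rp,.056)
print("G,R",G,R,np.linalg.norm(G-R),"ang",np.degrees(np.arctan2(*(G-R)[1::-1])),"mid",(G+R)/2)
# handle silhouette per row: left/right edges
L=[];Rr=[];
for y in range(166,222,4):
    xs=np.nonzero((V[y]<60)&(roi[y]>0))[0];L.append((xs.min(),y));Rr.append((xs.max(),y))
print(L[::4],Rr[::4])
ang=lambda p:[np.degrees(np.arctan2(*(onz(c,p[0],.045)-onz(c,p[-1],.045))[1::-1]))]
print(ang(L),ang(Rr))
for y in(170,195,220):
    i=(y-166)//4; print(onz(c,L[i],.0525),onz(c,Rr[i],.0525),(onz(c,L[i],.0525)+onz(c,Rr[i],.0525))/2)
o=s["orientation"];print("tool z",np.degrees(np.arctan2(o[1,2],o[0,2])))
```

```text
grasp pt px [274.4902 290.4403]
green 89 282.40449438202245 161.06741573033707 271 295 158 163
red 60 281.0 226.63333333333333 271 292 224 228
black 957 285.50679205851617 198.05329153605015 272 295 164 224
G,R [0.5501 0.1639 0.056 ] [0.5295 0.2268 0.056 ] 0.0660938212700105 ang -71.85006822181583 mid [0.5398 0.1954 0.056 ]
[(np.int64(278), 166), (np.int64(275), 182), (np.int64(273), 198), (np.int64(272), 214)] [(np.int64(295), 166), (np.int64(294), 182), (np.int64(294), 198), (np.int64(293), 214)]
[np.float64(-76.3427547019054)] [np.float64(-70.97421027644067)]
[0.5501 0.1736 0.0525] [0.5356 0.1686 0.0525] [0.5428 0.1711 0.0525]
[0.546  0.1974 0.0525] [0.5283 0.1914 0.0525] [0.5371 0.1944 0.0525]
[0.5397 0.2218 0.0525] [0.5197 0.2149 0.0525] [0.5297 0.2184 0.0525]
tool z -161.01203703955935
```

```bash
python3 -m creep '[0.001,0.03,0.005,-0.006,0,0.03,0,0,0,0.03,0,0,0,0.01,0,0]'
python3 - <<'E'
from h import *
s=read_state();print(s["time"],s["eef_pos"]);print(totool(s,np.array([.5395,.1955,.097])-s["eef_pos"]))
c,s,im=snap("wrist","w2")
print("grasp pt px",proj(c,s["eef_pos"]+.054*s["orientation"][:,1]))
hsv=cv2.cvtColor(im,cv2.COLOR_BGR2HSV);H,S,V=[a.astype(int) for a in cv2.split(hsv)]
roi=np.zeros(im.shape[:2],bool);roi[100:400,230:330]=1
P=[]
for m in ((H>40)&(H<85)&(S>90),((H<12)|(H>168))&(S>110)):
    ys,xs=np.nonzero(m&roi);print(len(xs),xs.mean(),ys.mean(),xs.min(),xs.max());P.append(onz(c,(( xs.min()+xs.max())/2,ys.mean()),.056))
G,R=P;print(G,R,np.linalg.norm(G-R),np.degrees(np.arctan2(*(G-R)[1::-1])),(G+R)/2)
E
```

```text
time: 3.25
eef_pos: [0.537, 0.1924, 0.1691]
orientation: [[-0.327, -0.007, -0.945], [0.945, -0.003, -0.327], [-0.001, -1.0, 0.008]]
ft_force: [-0.2, -0.4, -0.9]
gripper_width: 0.0853
3.25 [0.537  0.1924 0.1691]
[ 0.0022  0.0721 -0.0039]
grasp pt px [274.5074 290.4192]
203 271.62068965517244 190.0295566502463 253 291
120 270.8666666666667 284.23333333333335 256 287
[0.5488 0.1615 0.056 ] [0.5275 0.225  0.056 ] 0.0669809854168195 -71.43055312963247 [0.5382 0.1933 0.056 ]
```

View pics/w2.png

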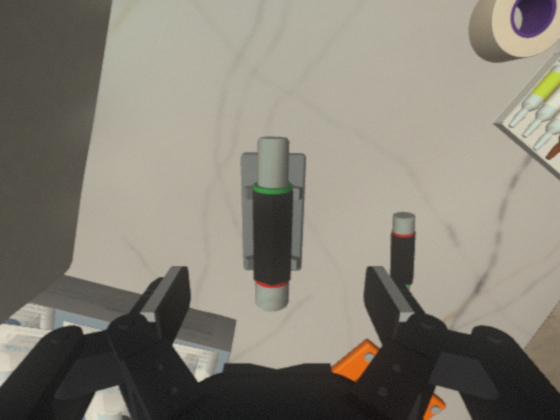

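```bash
python3 -m creep '[0,0.03,0,0,0,0.02,0,0,0,0,0,0,0,0,0,0]'
python3 - <<'E'
from h import *
s=read_state();print(s["time"],s["eef_pos"],s["orientation"]);print(totool(s,np.array([.539,.1947,.097])-s["eef_pos"]))
E
```

```text
time: 3.63
eef_pos: [0.5399, 0.1934, 0.1248]
orientation: [[-0.328, 0.0, -0.945], [0.945, -0.001, -0.328], [-0.001, -1.0, 0.0]]
ft_force: [0.1, -1.0, 0.9]
gripper_width: 0.0857
3.6333 [0.5399 0.1934 0.1248] [[-0.3281  0.0002 -0.9447]
 [ 0.9447 -0.0008 -0.3281]
 [-0.0008 -1.      0.    ]]
[0.0015 0.0278 0.0004]
```

```bash
python3 -m creep '[0.0015,0.014,0,0,0,0.014,0,0,0,0,0,0]'; python3 -m creep '[0,0,0,0,0,0,0,0,0,0,0,0,0,0,0,0,0,0,0,0]' -1 40;python3 -m creep '[0,0,0,0,0,0,0,0,0,0,0,0,0,0,0,0]' -1 40
python3 - <<'E'
from h import *
s=read_state();print(s["time"],s["eef_pos"],s["moment"])
c,s,im=snap("wrist","w3")
E
```

```text
time: 3.88
eef_pos: [0.539, 0.195, 0.0962]
orientation: [[-0.328, -0.0, -0.945], [0.945, -0.0, -0.328], [0.0, -1.0, 0.0]]
ft_force: [-0.7, -0.4, 0.1]
gripper_width: 0.0852
time: 4.3
eef_pos: [0.5387, 0.1949, 0.0966]
orientation: [[-0.328, -0.0, -0.945], [0.945, -0.0, -0.328], [0.0, -1.0, 0.0]]
ft_force: [-26.8, -5.2, 24.7]
gripper_width: 0.0258
time: 4.63
eef_pos: [0.5387, 0.1949, 0.0968]
orientation: [[-0.328, -0.0, -0.945], [0.945, -0.0, -0.328], [-0.0, -1.0, 0.0]]
ft_force: [-4.3, -0.5, 5.3]
gripper_width: 0.0255
4.6333 [0.5387 0.1949 0.0968] [-0.16    1.2532 -0.1507]
```

View pics/w3.png

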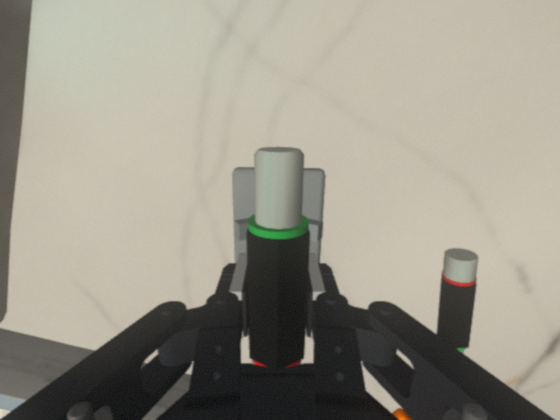

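```bash
python3 -m creep '[0,-0.008,0,0,0,-0.022,0,0,0,-0.03,0,0,0,-0.03,0,0,0,-0.03,0,0]'; python3 -m creep '[0,0,0,0.113,0,0,0,0.113,0,0,0,0.113,0,0,0,0.113,0,0,0,0.113]'; python3 -m creep '[0,0,0,0,0,0,0,0]'
python3 - <<'E'
from h import *
s=read_state();o=s["orientation"];print(s["time"],s["eef_pos"],s["moment"],np.degrees(np.arctan2(o[1,0],o[0,0])))
c,s,im=snap("wrist","w4")
o=s["orientation"]
R,t=np.array(c["R"]),np.array(c["t"]);C=-R.T@t;print("cam in tool",o.T@(C-s["eef_pos"]),"axes",R@o)
for X in([.534,-.088,.07],[.534,-.088,0.01]): print(proj(c,X))
E
```

```text
time: 5.1
eef_pos: [0.5385, 0.1947, 0.2173]
orientation: [[-0.328, -0.001, -0.945], [0.945, -0.0, -0.328], [-0.0, -1.0, 0.001]]
ft_force: [0.7, 0.6, -2.7]
gripper_width: 0.0254
time: 5.52
eef_pos: [0.5387, 0.1949, 0.216]
orientation: [[0.234, -0.001, -0.972], [0.972, -0.0, 0.234], [-0.0, -1.0, 0.001]]
ft_force: [-0.1, 0.4, -3.2]
gripper_width: 0.0255
time: 5.68
eef_pos: [0.5388, 0.1949, 0.2159]
orientation: [[0.226, -0.0, -0.974], [0.974, -0.0, 0.226], [-0.0, -1.0, 0.0]]
ft_force: [0.4, -0.1, -2.2]
gripper_width: 0.0253
5.6833 [0.5388 0.1949 0.2159] [ 0.0172 -0.0182  0.0097] 76.95410917392837
cam in tool [-0.0815 -0.0691  0.0006] axes [[-0.001   0.0006  1.    ]
 [ 0.9496 -0.3136  0.0012]
 [ 0.3136  0.9496 -0.0003]]
[ 150.4309 -328.0966]
[ 186.4507 -203.757 ]
```

View pics/w4.png

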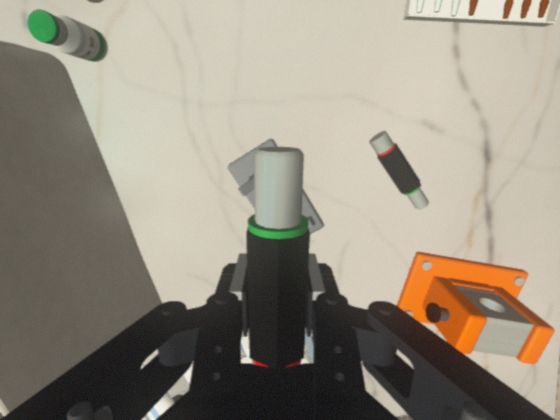

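```bash
python3 -m creep '[-0.035,0,-0.0154,0,-0.035,0,-0.0154,0,-0.035,0,-0.0154,0,-0.035,0,-0.0154,0,-0.035,0,-0.0154,0]';python3 -m creep '[-0.035,0,-0.0154,0,-0.035,0,-0.0154,0,-0.035,0,-0.0154,0,-0.035,0,-0.0154,0]';python3 -m creep '[0,0,0,0,0,0,0,0]'
python3 - <<'E'
from h import *
import pickle
c,s,im=snap("wrist","wA");pickle.dump((c,s),open("A.pkl","wb"));print(s["eef_pos"],s["qpos"])
E
```

```text
time: 6.15
eef_pos: [0.5738, 0.0054, 0.2161]
orientation: [[0.225, 0.0, -0.974], [0.974, 0.0, 0.225], [0.0, -1.0, -0.0]]
ft_force: [-0.2, 0.2, -3.4]
gripper_width: 0.0251
time: 6.48
eef_pos: [0.6017, -0.1452, 0.216]
orientation: [[0.226, -0.0, -0.974], [0.974, 0.0, 0.226], [0.0, -1.0, 0.0]]
ft_force: [1.1, 1.2, -2.2]
gripper_width: 0.0256
time: 6.65
eef_pos: [0.6016, -0.1456, 0.2153]
orientation: [[0.23, -0.001, -0.973], [0.973, 0.0, 0.23], [-0.0, -1.0, 0.001]]
ft_force: [-0.9, 1.5, -2.7]
gripper_width: 0.0257
[ 0.6016 -0.1456  0.2153] [ 0.0147  0.4285  0.1322 -0.     -1.2754 -0.2468]
```

View pics/wA.png

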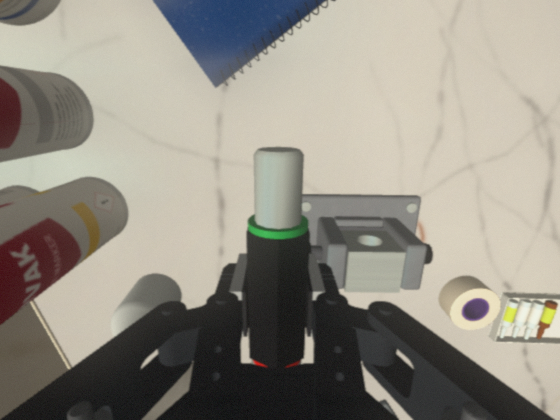

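```bash
python3 -m creep '[-0.004,0,0.04,0,-0.004,0,0.04,0,-0.004,0,0.04,0,-0.004,0,0.04,0]';python3 -m creep '[0,0,0,0,0,0,0,0]'
python3 - <<'E'
from h import *
import pickle
c,s,im=snap("wrist","wB");pickle.dump((c,s),open("B.pkl","wb"));print(s["eef_pos"],s["qpos"])
a=cv2.imread("pics/wA.png")[180:310,300:440];b=im[150:300,60:240]
cv2.imwrite("pics/za.png",cv2.resize(a,None,fx=5,fy=5,interpolation=cv2.INTER_CUBIC))
cv2.imwrite("pics/zb.png",cv2.resize(b,None,fx=4,fy=4,interpolation=cv2.INTER_CUBIC))
E
```

```text
time: 7.03
eef_pos: [0.4405, -0.1211, 0.2155]
orientation: [[0.226, -0.0, -0.974], [0.974, 0.0, 0.226], [0.0, -1.0, 0.0]]
ft_force: [0.1, 0.5, -1.2]
gripper_width: 0.0257
time: 7.2
eef_pos: [0.4401, -0.1212, 0.2164]
orientation: [[0.225, 0.001, -0.974], [0.974, 0.0, 0.225], [0.0, -1.0, -0.0]]
ft_force: [2.1, 0.2, -3.0]
gripper_width: 0.0254
[ 0.4401 -0.1212  0.2164] [ 0.0761  0.1187 -0.29   -0.0003 -1.1615 -0.3033]
```

View pics/wB.png

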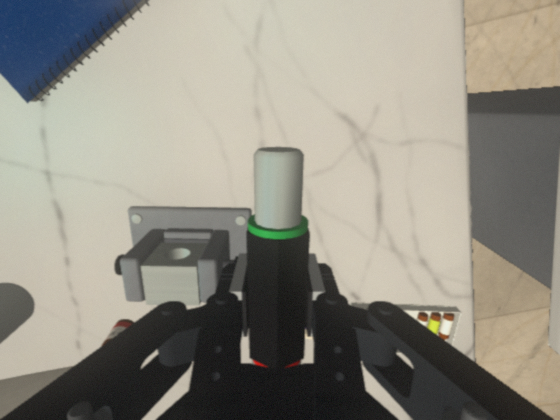

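View pics/za.png

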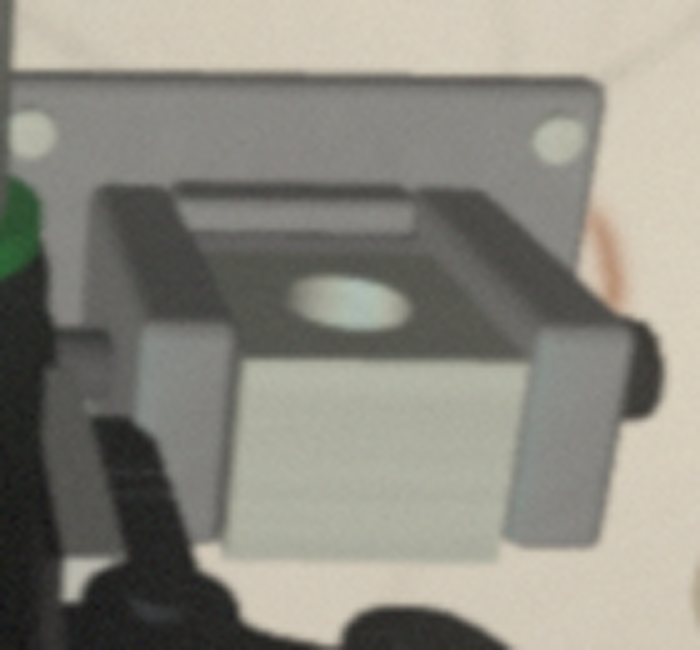

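View pics/zb.png

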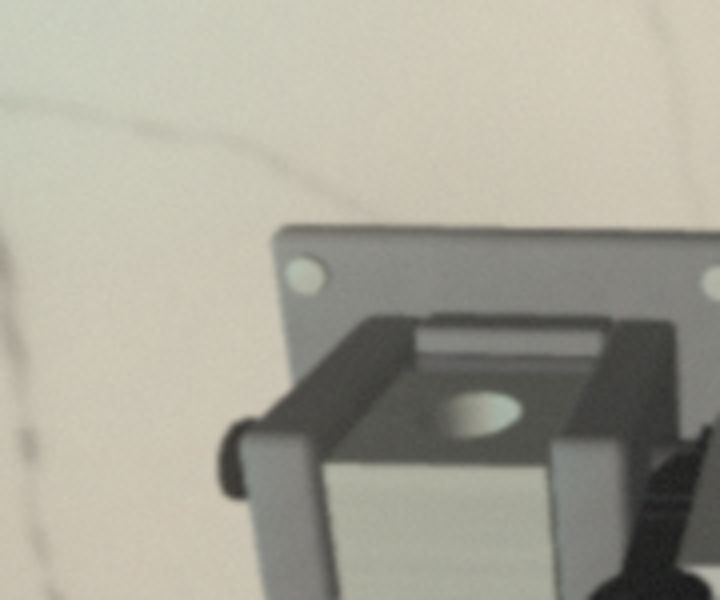

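Run:
```python
from h import *
import pickle
ca,sa=pickle.load(open("A.pkl","rb"));cb,sb=pickle.load(open("B.pkl","rb"))
a=lambda u,v:(300+(u+.5)/5-.5,180+(v+.5)/5-.5)
b=lambda u,v:(60+(u+.5)/4-.5,150+(v+.5)/4-.5)
for n,p,q in(("dieL",(242,358),(324,463)),("dieR",(530,360),(552,467)),("mouth",(350,303),(478,414)),("upLo",(145,322),(243,435)),("upLi",(235,322),(308,438)),("upRi",(537,328),(552,438)),("upRo",(635,330),(628,440)),("screwL",(30,135),(306,275)),):
    print(n,*tri(ca,a(*p),cb,b(*q)))
# axis from edges (A) 
for n,p,q,z in(("base",(20,75),(590,82),.01),("die",(242,358),(530,360),.07)):
    d=onz(ca,a(*q),z)-onz(ca,a(*p),z);print(n,np.degrees(np.arctan2(d[1],d[0])))
d=onz(cb,b(720,236),.01)-onz(cb,b(290,229),.01);print("baseB",np.degrees(np.arctan2(d[1],d[0])))
d=onz(cb,b(552,467),.07)-onz(cb,b(324,463),.07);print("dieB",np.degrees(np.arctan2(d[1],d[0])))
for c,f,l,r in((ca,a,(222,558),(497,562)),):
    L,R=onz(c,f(*l),.07),onz(c,f(*r),.07);print("die back",L,R)
for S in(sa,sb):
    o=S["orientation"];print(np.degrees(np.arctan2(o[1,0],o[0,0])))
```

```text
dieL [ 0.5527 -0.1098  0.0717] 0.0003012275269044481
dieR [ 0.5091 -0.0988  0.0713] 0.0005917837242404286
mouth [ 0.5301 -0.1037  0.049 ] 4.095273980543612e-05
upLo [ 0.5662 -0.119   0.0714] 0.0003410903692992559
upLi [ 0.5529 -0.1164  0.0729] 0.0007804134145111342
upRi [ 0.5074 -0.1043  0.071 ] 0.0002551950213175208
upRo [ 0.4929 -0.1007  0.0713] 0.0002528650893294367
screwL [ 0.5759 -0.1327  0.0112] 0.00015426211301730424
base 166.02516457390317
die 166.3123805229951
baseB 166.07098401446208
dieB 165.93635696907342
die back [ 0.5613 -0.074   0.07  ] [ 0.5176 -0.0629  0.07  ]
76.70092043775075
76.97504410973121
```

Run:
```python
from h import *
import pickle
ca,sa=pickle.load(open("A.pkl","rb"));im=cv2.imread("pics/wB.png");cb,sb=pickle.load(open("B.pkl","rb"))
g=cv2.GaussianBlur(cv2.cvtColor(im,cv2.COLOR_BGR2GRAY),(0,0),1).astype(float)
gw=g
for y in(165,175,185,195,205):
    d=np.gradient(gw[y,235:325]);i=np.argmin(d[:45]);j=45+np.argmax(d[45:]);print(y,235+i,235+j,(470+i+j)/2,j-i)
o=sb["orientation"];e=sb["eef_pos"]
P=lambda x,y,z:proj(cb,e+o@np.array([x,y,z]))
print("pred tip",P(-.065,.0516-.010,0),P(-.065,.0516,.01)-P(-.065,.0516,-.01),"mid",P(-.05,.0516,0),P(-.05,.0516,.01)-P(-.05,.0516,-.01),"collar",P(-.035,.0516-.013,0))
print([ (y,round(g[y,279])) for y in range(140,160,2)])
hsv=cv2.cvtColor(im,cv2.COLOR_BGR2HSV);m=(hsv[...,0]>40)&(hsv[...,0]<85)&(hsv[...,1]>110);m[:205]=0;m[245:]=0;m[:,:240]=0;m[:,320:]=0
ys,xs=np.nonzero(m);print("green",xs.min(),xs.max(),[ (x,ys[xs==x].min(),ys[xs==x].max()) for x in(270,279,288)])
```

```text
165 253 303 278.0 50
175 253 303 278.0 50
185 253 302 277.5 49
195 253 302 277.5 49
205 253 301 277.0 48
pred tip [275.1185 156.1601] [50.6786  0.0568] mid [275.2835 189.2087] [48.7634  0.0563] collar [275.1257 235.5377]
[(140, 201), (142, 201), (144, 197), (146, 160), (148, 105), (150, 101), (152, 135), (154, 161), (156, 169), (158, 174)]
green 248 302 [(270, np.int64(230), np.int64(238)), (279, np.int64(231), np.int64(239)), (288, np.int64(230), np.int64(238))]
```

```bash
python3 -m creep '[0.033,0,-0.0175,0.005,0.033,0,-0.0175,0,0.033,0,-0.0175,0,0.033,0,-0.0175,0,0.033,0,-0.0175,0]'; python3 -m creep '[0,0.03,0,0,0,0.03,0,0,0,0.03,0,0,0,0.015,0,0,0,0,0,0]'
cat > st.py <<'E'
from h import *
s=read_state();o=s["orientation"];e=s["eef_pos"]
w=np.array([.2402,.9707]);v=np.array([-.9707,.2402])
print(s["time"],e,"ax",w@e[:2],"lat",v@e[:2],"ang",np.degrees(np.arctan2(o[1,0],o[0,0])),"F",s["ft_force"],"Fax",w@s["ft_force"][:2],"Flat",v@s["ft_force"][:2],"M",s["moment"])
E
python3 st.py; python3 -c "
from h import *
snap('wrist','w5');snap('scene','s5')"
```

```text
time: 7.67
eef_pos: [0.568, 0.0203, 0.2159]
orientation: [[0.232, 0.001, -0.973], [0.973, 0.0, 0.232], [0.0, -1.0, -0.001]]
ft_force: [-0.4, -1.0, -2.2]
gripper_width: 0.0253
time: 8.08
eef_pos: [0.5645, 0.0184, 0.1064]
orientation: [[0.233, -0.008, -0.973], [0.973, -0.001, 0.233], [-0.003, -1.0, 0.007]]
ft_force: [-0.3, -0.5, -3.3]
gripper_width: 0.0255
8.0833 [0.5645 0.0184 0.1064] ax 0.15343569150653966 lat -0.5435449129647577 ang 76.54688869056197 F [-0.254  -0.5345 -3.2668] Fax -0.5798322365228704 Flat 0.11818293178781683 M [-0.0411  0.1328  0.0039]
```

View pics/w5.png

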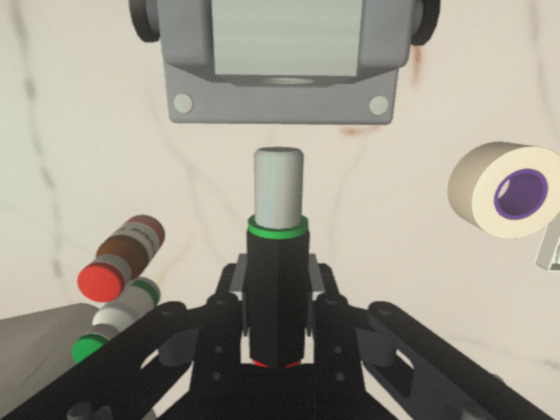

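View pics/s5.png

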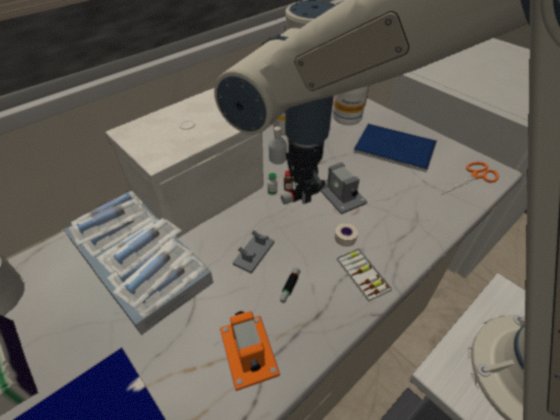

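```bash
python3 -m creep '[0,0,0,0,0,0,0,0]' >/dev/null; python3 st.py
python3 - <<'E'
from h import *
c,s,im=snap('wrist','w6')
cv2.imwrite("pics/z6.png",cv2.resize(im[40:180,150:410],None,fx=3,fy=3,interpolation=cv2.INTER_CUBIC))
E
```

```text
8.35 [0.5673 0.0182 0.1127] ax 0.15395670538920067 lat -0.5463109503493311 ang 76.51437718514156 F [ 0.1977  0.1734 -2.533 ] Fax 0.21582712021990513 Flat -0.15030001113137537 M [ 0.0025 -0.0399  0.0132]
```

View pics/z6.png

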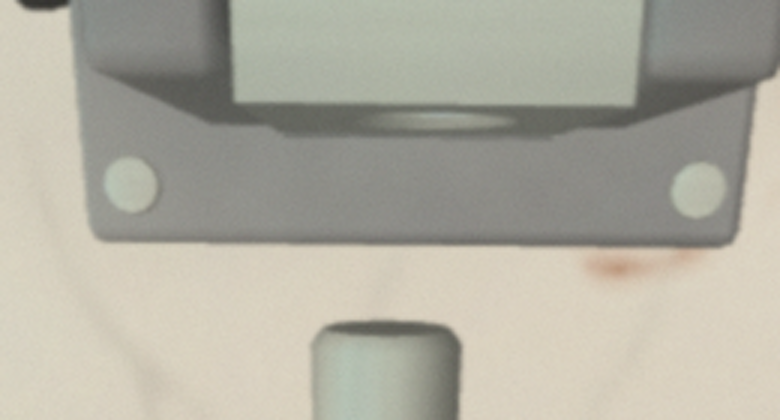

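Run:
```python
from h import *
c=calibration("wrist");s=read_state();e=s["eef_pos"];print(e)
w=np.array([.2402,.9707]);v=np.array([-.9707,.2402])
f=lambda u,q:(150+(u+.5)/3-.5,40+(q+.5)/3-.5)
def L(n,p,z):
    X=onz(c,f(*p),z)[:2];print(n,"ax",w@X,"lat",v@X);return X
L("die near edge",(434.5,104),.0715);L("mouth",(438,121),.052)
l=L("dl",(232,102),.0715);r=L("dr",(637,106),.0715);d=r-l;print(np.linalg.norm(d),np.degrees(np.arctan2(d[1],d[0])))
l=L("bl",(105,240),.01);r=L("br",(730,244),.01);d=r-l;print(np.linalg.norm(d),np.degrees(np.arctan2(d[1],d[0])))
l=L("sl",(131,184),.011);r=L("sr",(699,189),.011)
L("tip",(386,345),e[2]-.0516+.004)
```

```text
[0.567  0.0181 0.1126]
die near edge ax 0.0615297936850234 lat -0.5403734245695583
mouth ax 0.061700322015706105 lat -0.5388998548632056
dl ax 0.061497518189099945 lat -0.5628587327173789
dr ax 0.06156206107665399 lat -0.5178937624239253
0.04496603893049806 166.0190903212735
bl ax 0.0786924969908841 lat -0.5964177318446773
br ax 0.07846763594994047 lat -0.48328148177691876
0.11313904577137004 166.2152094437466
sl ax 0.06910334995601501 lat -0.5906882207769402
sr ax 0.06914089170471677 lat -0.4903153434800958
tip ax 0.08915361110229608 lat -0.5454842890858695
```

```bash
python3 -m creep '[0,0.006,0.003,0,0,0.006,0.0025,0,0,0,0,0,0,0,0,0]' >/dev/null; python3 st.py
```

```text
8.7333 [0.5599 0.019  0.0984] ax 0.1529127191781236 lat -0.5389502285072949 ang 76.48388619288794 F [ 0.3889  0.7558 -2.2598] Fax 0.8270192355455754 Flat -0.19595005141795277 M [-0.0101 -0.0255  0.0521]
```

```bash
for i in 1 2 3; do python3 -m creep '[0,0,0,0]' >/dev/null; python3 st.py|cut -c1-110; done
```

```text
8.8167 [0.5605 0.019  0.0989] ax 0.15309766147104156 lat -0.5395311664459094 ang 76.48634556756242 F [-0.2569 
8.9 [0.5607 0.0191 0.0991] ax 0.15322074933608262 lat -0.5397330069738591 ang 76.48518993401896 F [ 0.2012  0.
8.9833 [0.5607 0.0191 0.0991] ax 0.15322296630711116 lat -0.5397171020416299 ang 76.47970282430691 F [ 0.4217
```

```bash
python3 -m creep '[0,-0.0018,-0.0014,0.003,0,0,0,0,0,0,0,0,0,0,0,0]' >/dev/null; python3 st.py
python3 - <<'E'
from h import *
c,s,im=snap('wrist','w7')
cv2.imwrite("pics/z7.png",cv2.resize(im[40:180,150:410],None,fx=3,fy=3,interpolation=cv2.INTER_CUBIC))
E
```

```text
9.3167 [0.5619 0.0188 0.1007] ax 0.15318874712780678 lat -0.5409719502582231 ang 76.30410178961411 F [-0.1478 -0.3567 -2.2003] Fax -0.38178005912764645 Flat 0.057743636577938975 M [-0.0263  0.0405 -0.0399]
```

View pics/z7.png

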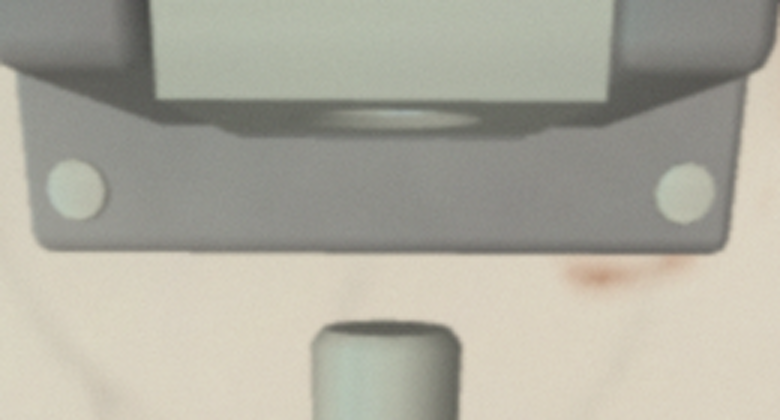

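```bash
python3 -m creep '[-0.006,0,0,0,-0.006,0,0,0,-0.005,0,0,0,0,0,0,0,0,0,0,0]' >/dev/null; python3 st.py; python3 -m creep '[-0.003,0,0,0,-0.003,0,0,0,0,0,0,0,0,0,0,0]' >/dev/null; python3 st.py;  python3 -m creep '[-0.002,0,0,0,-0.002,0,0,0,0,0,0,0]' >/dev/null; python3 st.py
```

```text
9.7833 [0.5577 0.0017 0.1007] ax 0.13563464213809262 lat -0.5409883784520694 ang 76.25663486739155 F [ 0.2206  0.2036 -3.0832] Fax 0.2505736211827891 Flat -0.16519854884965812 M [ 0.0347  0.0086 -0.0847]
10.1167 [ 0.5564 -0.0037  0.1007] ax 0.13006322295666858 lat -0.5410091260934794 ang 76.29461214246885 F [-0.0549  0.5853 -2.1572] Fax 0.5549732414905681 Flat 0.19392773760210835 M [ 0.0177  0.0197 -0.0148]
10.3667 [ 0.556  -0.0065  0.1009] ax 0.12728817374779833 lat -0.5412542665556644 ang 76.28172056723282 F [-0.0605  4.936  -1.8038] Fax 4.776783786739821 Flat 1.2443897616162958 M [ 1.8041 -0.1193 -0.1166]
```

```bash
python3 -m creep '[0,-0.0004,0.0006,0,0,0,0,0,0,0,0,0]' >/dev/null; python3 st.py; python3 -m creep '[-0.0015,0,0,0,0,0,0,0,0,0,0,0]' >/dev/null; python3 st.py
```

```text
10.6167 [ 0.5556 -0.0065  0.1013] ax 0.1271737360268805 lat -0.5408913733895253 ang 76.32035394695546 F [ 2.5945  5.9648 -3.4235] Fax 6.41321468906592 Flat -1.0857374762496212 M [ 1.9387 -0.7228  0.0265]
10.8667 [ 0.5556 -0.007   0.1014] ax 0.1266954632870811 lat -0.5410040350609986 ang 76.30124626373006 F [ 2.9342  9.8119 -3.4392] Fax 10.229220083835491 Flat -0.491360680791491 M [ 3.3751 -0.6712 -0.0811]
```

```bash
python3 -m creep '[0.005,0,0,0,0,-0.002,0,0,0,0,0,0,0,0,0,0]' >/dev/null; python3 st.py; python3 -m creep '[-0.003,0,0,0,0,0,0,0,0,0,0,0]' >/dev/null; python3 st.py;python3 -m creep '[-0.002,0,0,0,0,0,0,0,0,0,0,0]' >/dev/null; python3 st.py
```

```text
11.2 [ 0.5555 -0.0044  0.1031] ax 0.12917053335247952 lat -0.5402835195154366 ang 76.30891554499664 F [ 0.0091 -0.0734 -1.4703] Fax -0.06910033741024124 Flat -0.02652279405410885 M [-0.0249  0.049  -0.029 ]
11.45 [ 0.5551 -0.0073  0.1031] ax 0.12627824541939894 lat -0.5405530086503193 ang 76.28921475337621 F [ 0.9837 -0.2655 -2.1149] Fax -0.02140867545055075 Flat -1.0186860461691603 M [ 0.0136 -0.2096  0.0248]
11.7 [ 0.5548 -0.0091  0.1032] ax 0.12441971689512957 lat -0.5407589034483454 ang 76.31175639724947 F [ 0.9423 -1.0147 -2.694 ] Fax -0.7586431144488863 Flat -1.1584510335267548 M [-0.3616 -0.5408  0.1097]
```

```bash
python3 -m creep '[-0.002,0,-0.0004,0,0,0,0,0,0,0,0,0]' >/dev/null; python3 st.py; python3 -m creep '[-0.003,0,0,0,0,0,0,0,0,0,0,0]' >/dev/null; python3 st.py
```

```text
11.95 [ 0.5545 -0.011   0.1031] ax 0.1225072960512291 lat -0.5409135489627269 ang 76.30269858032172 F [ 1.0501 -0.9218 -1.3715] Fax -0.642611128274192 Flat -1.2407192195504115 M [-0.3237 -0.459   0.0923]
12.2 [ 0.5538 -0.014   0.1031] ax 0.11948062909120834 lat -0.5409290606953551 ang 76.30198322546701 F [ 1.7473 -1.1992 -1.9274] Fax -0.7443230403290142 Flat -1.9841226331113713 M [-0.2281 -0.5939  0.0823]
```

```bash
python3 -m creep '[-0.004,0,-0.0006,0,0,0,0,0,0,0,0,0]' >/dev/null; python3 st.py; python3 -m creep '[-0.004,0,0,0,0,0,0,0,0,0,0,0]' >/dev/null; python3 st.py
```

```text
12.45 [ 0.5531 -0.0181  0.1029] ax 0.11527451264490828 lat -0.5412151466861685 ang 76.28404123698353 F [ 0.571   0.2225 -2.2401] Fax 0.3531692818838291 Flat -0.5008025046303606 M [-0.1801 -0.1322  0.0069]
12.7 [ 0.5522 -0.0219  0.1029] ax 0.11136999373340895 lat -0.5412488029291823 ang 76.28040241387363 F [-0.2085 -0.0563 -2.4122] Fax -0.10470957873732292 Flat 0.18883214364029005 M [-0.0649 -0.0678  0.0008]
```

```bash
python3 -m creep '[-0.004,0,0,0,-0.004,0,0,0,0,0,0,0,0,0,0,0]' >/dev/null; python3 st.py; python3 -m creep '[-0.002,0,0,0,0,0,0,0,0,0,0,0]' >/dev/null; python3 st.py
```

```text
13.0333 [ 0.5504 -0.0297  0.1031] ax 0.10334802569228468 lat -0.5414393261347112 ang 76.27453690854745 F [ 0.2635 -0.0016 -1.7763] Fax 0.06177012208106543 Flat -0.2561566574255896 M [-0.0035  0.023   0.0129]
13.2833 [ 0.5501 -0.0314  0.1031] ax 0.10161297776589513 lat -0.5415020416276021 ang 76.29961372307817 F [ 0.0228  0.0282 -2.5052] Fax 0.03285738831269138 Flat -0.01531526317319765 M [-0.0148 -0.0307 -0.0291]
```

```bash
python3 -m creep '[-0.002,0,0,0,0,0,0,0,0,0,0,0]' >/dev/null; python3 st.py; python3 -m creep '[-0.0015,0,0,0,0,0,0,0,0,0,0,0]' >/dev/null; python3 st.py
```

```text
13.5333 [ 0.5496 -0.0334  0.1031] ax 0.09959443274479617 lat -0.5415139079782597 ang 76.30073043951352 F [-0.2251  0.842  -3.748 ] Fax 0.7632411051125866 Flat 0.4207605350846113 M [-0.0242 -0.0353 -0.0049]
13.7833 [ 0.5493 -0.0348  0.1031] ax 0.0981088520126304 lat -0.5415301265677249 ang 76.2995860421428 F [-0.8673  0.3503 -3.1288] Fax 0.13169217761849214 Flat 0.9260432927220457 M [-0.0004  0.0484  0.0102]
```

```bash
python3 -m creep '[-0.001,0,0,0,0,0,0,0,0,0,0,0]' >/dev/null; python3 st.py; python3 -m creep '[-0.001,0,0,0,0,0,0,0,0,0,0,0]' >/dev/null; python3 st.py
```

```text
14.0333 [ 0.5492 -0.0351  0.1032] ax 0.09781779120388306 lat -0.5415873195579871 ang 76.30217568353699 F [ 0.2589  4.7782 -1.847 ] Fax 4.700384773813306 Flat 0.8964471212068196 M [ 1.7146 -0.0368 -0.0218]
14.2833 [ 0.5492 -0.0353  0.1032] ax 0.09761766632289014 lat -0.5416153958781501 ang 76.30035619152218 F [-0.5382  8.8933 -0.3192] Fax 8.503469344245389 Flat 2.6586024981625584 M [ 2.9267  0.0417 -0.0199]
```

```bash
python3 -m creep '[0,0,0,0,0,0,0,0,0,0,0,0,0,0,0,0,0,0,0,0]'; python3 st.py; python3 -c "
from h import *
snap('wrist','w8')"
```

```text
time: 14.7
eef_pos: [0.5492, -0.0353, 0.1032]
orientation: [[0.237, 0.001, -0.972], [0.972, 0.002, 0.237], [0.002, -1.0, -0.001]]
ft_force: [0.5, 8.2, -2.2]
gripper_width: 0.0253
14.7 [ 0.5492 -0.0353  0.1032] ax 0.09766550437261823 lat -0.5416131888095602 ang 76.30826873585877 F [ 0.5255  8.1898 -2.2219] Fax 8.076043057810358 Flat 1.4570656791028807 M [ 2.9442  0.0897 -0.0273]
```

View pics/w8.png

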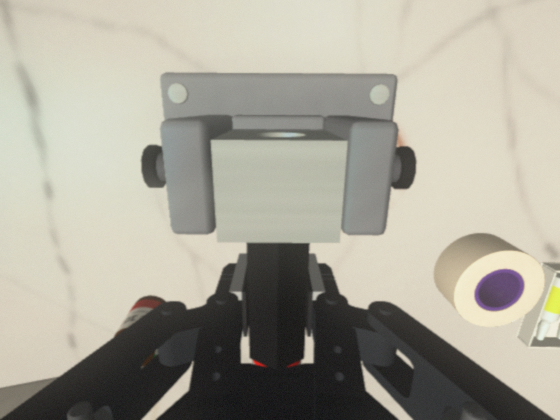

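```bash
python3 -m creep '[0.003,0,0,0,0.005,0,0,0,0.008,0,0,0,0.008,0,0,0,0.008,0,0,0]'; python3 -m creep '[0.008,0,0,0,0.005,0,0,0,0,0,0,0,0,0,0,0]' >/dev/null; python3 st.py
```

```text
time: 15.17
eef_pos: [0.5565, -0.005, 0.103]
orientation: [[0.237, -0.0, -0.972], [0.972, -0.0, 0.237], [-0.0, -1.0, 0.0]]
ft_force: [-0.5, 1.4, -2.7]
gripper_width: 0.0253
15.5 [0.5595 0.0074 0.103 ] ax 0.1415218051207806 lat -0.5413010349777589 ang 76.34820173943741 F [-1.0637 -0.4955 -2.9283] Fax -0.7364895917509517 Flat 0.9134993759051653 M [-0.034  -0.0362 -0.0144]
```

```bash
python3 -m creep '[0,-0.03,0,0,0,-0.03,0,0,0,-0.03,0,0,0,0,0,0]' >/dev/null; python3 -m creep '[-0.036,0,0,0,-0.036,0,0,0,-0.036,0,0,0,-0.036,0,0,0,-0.036,0,0,0]' >/dev/null; python3 -m creep '[-0.012,0,0,0,0,0,0,0,0,0,0,0,0,0,0,0]' >/dev/null; python3 st.py
```

```text
16.5833 [ 0.514  -0.1793  0.193 ] ax -0.050600820738459965 lat -0.5419979581326229 ang 76.29308729238984 F [ 0.7875  0.048  -2.3426] Fax 0.2357842852685251 Flat -0.7528604449828888 M [ 0.0218 -0.0001 -0.0111]
```

Aligned on the far side; descend.

```bash
python3 -m creep '[0,0.025,0,0,0,0.025,0,0,0,0.025,0,0,0,0.0145,0,0,0,0,0,0]' >/dev/null; python3 -m creep '[0,0,0,0,0,0,0,0,0,0,0,0]' >/dev/null; python3 st.py; python3 -c "
from h import *
snap('wrist','w9');snap('scene','s9')"
```

```text
17.25 [ 0.5152 -0.1794  0.1052] ax -0.05038336891323848 lat -0.5431450331201868 ang 76.3566143135998 F [-0.5018 -0.032  -1.8144] Fax -0.15156140284398778 Flat 0.4794490184634497 M [-0.0309 -0.024  -0.0077]
```

View pics/w9.png

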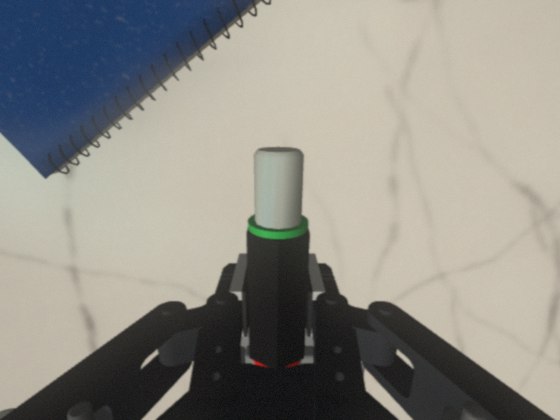

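View pics/s9.png

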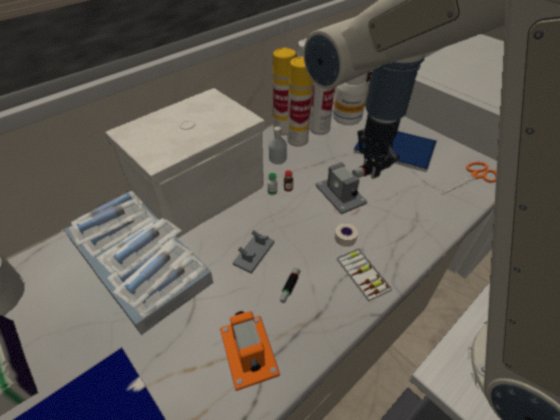

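```bash
python3 -m creep '[0,0.0021,0.0016,0,0.005,0,0,0,0.005,0,0,0,0,0,0,0,0,0,0,0]' >/dev/null; python3 st.py;  python3 -m creep '[0.004,0,0,0,0.003,0,0,0,0,0,0,0,0,0,0,0]' >/dev/null; python3 st.py
```

```text
17.7667 [ 0.515  -0.1691  0.1016] ax -0.04040653907324904 lat -0.5404925534961076 ang 76.34657418459219 F [-0.3083  0.1057 -2.2538] Fax 0.028521774277405376 Flat 0.32467726532049546 M [-0.0681 -0.028   0.0042]
18.1 [ 0.5165 -0.1625  0.1015] ax -0.03362778775947581 lat -0.5404251590472918 ang 76.32588743299924 F [ 0.2065  0.2412 -1.8419] Fax 0.28370412237735276 Flat -0.14247060471966447 M [-0.0444  0.0191 -0.015 ]
```

```bash
python3 -m creep '[0.002,0,0,0,0,0,0,0,0,0,0,0]' >/dev/null; python3 st.py
```

```text
18.35 [ 0.5169 -0.1607  0.1015] ax -0.03180772945908217 lat -0.5403981412123644 ang 76.3069052234083 F [ 0.0219  0.1392 -2.0472] Fax 0.14035326929944153 Flat 0.012158662578754083 M [0.0064 0.0372 0.0643]
```

```bash
python3 -m creep '[0,-0.0015,-0.001,0,0,0,0,0,0,0,0,0]' >/dev/null; python3 st.py; python3 -m creep '[0.0015,0,0,0,0,0,0,0,0,0,0,0]' >/dev/null; python3 st.py
```

```text
18.6 [ 0.5181 -0.161   0.1031] ax -0.031860610856676144 lat -0.5415537376102512 ang 76.30076433598757 F [ 0.8477 -0.6456 -2.3488] Fax -0.4231078278418252 Flat -0.9779487167090659 M [ 0.0707 -0.0197  0.0828]
18.85 [ 0.5183 -0.1594  0.103 ] ax -0.030249053085591462 lat -0.5413643648247225 ang 76.31324924979977 F [ 0.1863  0.0438 -2.9114] Fax 0.08722998212461149 Flat -0.1703110753069341 M [0.0223 0.0477 0.0107]
```

```bash
python3 -m creep '[0.001,0,0,0,0,0,0,0,0,0,0,0]' >/dev/null; python3 st.py;python3 -m creep '[0.001,0,0,0,0,0,0,0,0,0,0,0]' >/dev/null; python3 st.py
```

```text
19.1 [ 0.5185 -0.1585  0.103 ] ax -0.029266923689546684 lat -0.5413827130760926 ang 76.31337446077909 F [-0.2511 -0.253  -2.4773] Fax -0.3059101131362557 Flat 0.182941513971856 M [ 0.049  -0.0438  0.0342]
19.35 [ 0.5188 -0.1575  0.103 ] ax -0.028276168164262552 lat -0.5414114884605665 ang 76.30938922506874 F [-0.7381  1.3148 -3.4423] Fax 1.0989415892965901 Flat 1.0322778520142148 M [ 0.0002 -0.0057 -0.0242]
```

```bash
python3 -m creep '[0.001,0,0,0,0,0,0,0,0,0,0,0]' >/dev/null; python3 st.py;python3 -m creep '[0.001,0,0,0,0,0,0,0,0,0,0,0]' >/dev/null; python3 st.py
```

```text
19.6 [ 0.5188 -0.157   0.1031] ax -0.027783849996697488 lat -0.5413440217099922 ang 76.31310245577734 F [-1.0273 -3.2947 -1.8505] Fax -3.4448895004537845 Flat 0.20581184564016297 M [-1.2565  0.2217  0.039 ]
19.85 [ 0.5189 -0.1568  0.1032] ax -0.027574864603346266 lat -0.541362667863588 ang 76.31623337255826 F [-1.6708 -7.0345 -1.6836] Fax -7.2296932122883515 Flat -0.06779952271908463 M [-2.6389  0.4338 -0.0343]
```

```bash
python3 -m creep '[0.0006,0,0,0,0,0,0,0,0,0,0,0,0,0,0,0,0,0,0,0]' >/dev/null; python3 st.py;python3 -m creep '[0,0,0,0,0,0,0,0,0,0,0,0,0,0,0,0,0,0,0,0]' >/dev/null; python3 st.py;python3 -m creep '[0,0,0,0,0,0,0,0,0,0,0,0,0,0,0,0,0,0,0,0]' >/dev/null; python3 st.py; python3 -c "
from h import *
snap('scene','s10')
im=cv2.imread('pics/s10.png');cv2.imwrite('pics/s10z.png',cv2.resize(im[120:240,300:440],None,fx=5,fy=5,interpolation=cv2.INTER_CUBIC))"
```

```text
20.2667 [ 0.5189 -0.1567  0.1032] ax -0.027457137129240028 lat -0.5413408370244592 ang 76.31379548838655 F [ -1.2423 -10.4984  -1.9895] Fax -10.489208052382805 Flat -1.3158394977993075 M [-3.3273  0.46    0.0031]
20.6833 [ 0.5189 -0.1567  0.1032] ax -0.027452797758304143 lat -0.5413210972482408 ang 76.31553557300006 F [-1.7682 -9.6214 -2.0854] Fax -9.764222617230931 Flat -0.5947105189330679 M [-3.2849  0.568  -0.0696]
21.1 [ 0.5189 -0.1567  0.1032] ax -0.027440674070449506 lat -0.5413556281260692 ang 76.31375496816504 F [-0.3804 -9.9056 -1.9081] Fax -9.706780459371341 Flat -2.0101006199835356 M [-3.3164  0.5604 -0.0469]
```

View pics/s10z.png

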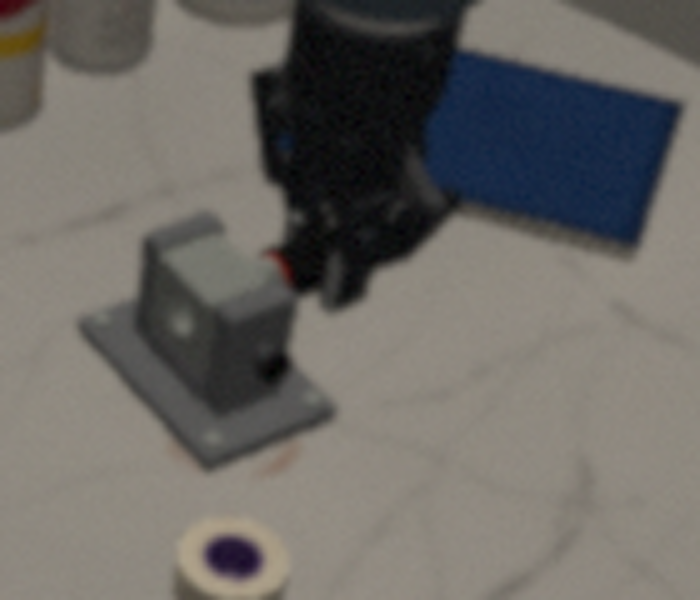

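```bash
python3 -m creep '[-0.002,0,0,0,-0.004,0,0,0,-0.008,0,0,0,-0.008,0,0,0,0,0,0,0]' >/dev/null; python3 st.py; python3 -m creep '[0,-0.03,0,0,0,-0.03,0,0,0,-0.03,0,0,0,-0.03,0,0,0,0,0,0]' >/dev/null; python3 -m creep '[0,0,0,-0.115,0,0,0,-0.115,0,0,0,-0.115,0,0,0,-0.115,0,0,0,-0.113]' >/dev/null;python3 -m creep '[0,0,0,0,0,0,0,0]' >/dev/null; python3 st.py
python3 - <<'E'
from h import *
s=read_state();print(s["orientation"],totool(s,np.array([.5387,.1949,.15])-s["eef_pos"]))
E
```

```text
21.5667 [ 0.5138 -0.1775  0.1029] ax -0.048930969870180654 lat -0.5413539848560246 ang 76.24658240347073 F [ 0.8584 -0.2639 -2.7201] Fax -0.05001404076307858 Flat -0.8966518198560258 M [0.0005 0.0052 0.0555]
22.5667 [ 0.5141 -0.1764  0.2228] ax -0.047741833619628984 lat -0.5413698372340835 ang 108.9302431892002 F [-0.0841  0.0232 -2.2506] Fax 0.002299810850690219 Flat 0.08724443805052894 M [-0.031   0.0612 -0.0003]
[[-0.3244 -0.0001 -0.9459]
 [ 0.9459  0.0003 -0.3244]
 [ 0.0003 -1.      0.    ]] [ 0.3432  0.0729 -0.1438]
```

```bash
python3 -m creep '[0.0343,0,-0.0144,0,0.0343,0,-0.0144,0,0.0343,0,-0.0144,0,0.0343,0,-0.0144,0,0.0343,0,-0.0144,0]' >/dev/null; python3 -m creep '[0.0343,0,-0.0144,0,0.0343,0,-0.0144,0,0.0343,0,-0.0144,0,0.0343,0,-0.0144,0,0.0343,0,-0.0144,0]' >/dev/null;python3 -m creep '[0,0.025,0,-0.004,0,0.025,0,0,0,0.02,0,0,0,0,0,0,0,0,0,0]' >/dev/null;python3 -m creep '[0,0,0,0,0,0,0,0]' >/dev/null; python3 st.py
python3 - <<'E'
from h import *
s=read_state();print(s["orientation"],totool(s,np.array([.5387,.1949,.0966])-s["eef_pos"]))
c,s,im=snap("wrist","w11")
E
```

```text
23.9833 [0.5388 0.1952 0.1549] ax 0.3188516929628685 lat -0.4761139113712794 ang 109.31341164663242 F [ 0.0693  0.1444 -2.3255] Fax 0.15685600429331736 Flat -0.032551909016757634 M [-0.0142 -0.0049  0.0082]
[[-0.3307  0.0032 -0.9437]
 [ 0.9437  0.0015 -0.3307]
 [ 0.0004 -1.     -0.0035]] [-0.0002  0.0583  0.0004]
```

View pics/w11.png

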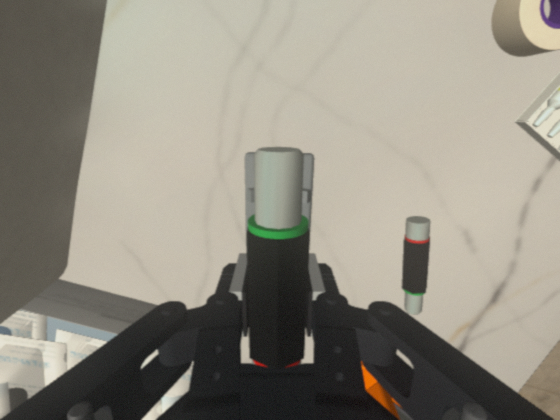

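Over the rest, aligned (rest symmetric about the gauge at columns 246–314). Lower in stages.

```bash
python3 -m creep '[0,0.02,0,0,0,0.015,0,0,0,0.008,0,0,0,0,0,0,0,0,0,0]' >/dev/null;python3 -m creep '[0,0,0,0,0,0,0,0]' >/dev/null; python3 st.py
python3 - <<'E'
from h import *
s=read_state();print(totool(s,np.array([.5387,.1949,.0966])-s["eef_pos"]))
E
```

```text
24.6167 [0.5384 0.1952 0.1113] ax 0.31879561554507885 lat -0.475774053174136 ang 109.3698245341031 F [-0.2071 -0.7321 -2.2571] Fax -0.7603465267248353 Flat 0.025158489733377837 M [ 0.0194 -0.0129  0.0254]
[-0.0004  0.0147 -0.0001]
```

```bash
python3 -m creep '[0,0.006,0,0.003,0,0.005,0,0,0,0.002,0,0,0,0,0,0,0,0,0,0]' >/dev/null;python3 st.py;python3 -m creep '[0,0.001,0,0,0,0,0,0,0,0,0,0]' >/dev/null; python3 st.py;python3 -m creep '[0,0.0007,0,0,0,0,0,0,0,0,0,0]' >/dev/null; python3 st.py
```

```text
25.0333 [0.5381 0.1951 0.0971] ax 0.3186194820356204 lat -0.47551353111710026 ang 109.20369949563938 F [ 1.6571  0.8938 -2.039 ] Fax 1.2656612276181338 Flat -1.3939028273240688 M [ 0.1857 -0.5618 -0.0828]
25.2833 [0.5383 0.1951 0.0969] ax 0.31866345105238403 lat -0.4756244104169773 ang 109.21147432322056 F [ 0.473  -0.242   5.1368] Fax -0.12128752200963516 Flat -0.5172320612447995 M [ 0.118   0.1322 -0.1109]
25.5333 [0.5383 0.1951 0.0968] ax 0.31864562383936934 lat -0.47565377920616625 ang 109.21692342170464 F [-1.5127 -0.4252 10.9507] Fax -0.7761167205528992 Flat 1.3662426363307618 M [-0.0185  0.8326 -0.1471]
```

```bash
python3 -m creep '[0,-0.0007,0,0,0,0,0,0]' >/dev/null; python3 -m creep '[0,0,0,0,0,0,0,0,0,0,0,0,0,0,0,0,0,0,0,0]' 1 ;python3 -m creep '[0,0,0,0,0,-0.01,0,0,0,-0.02,0,0,0,-0.03,0,0,0,-0.03,0,0]'; python3 -m creep '[0,-0.03,0,0,0,0,0,0,0,0,0,0,0,0,0,0]' >/dev/null
python3 - <<'E'
from h import *
c,s,im=snap("wrist","w12");print(s["time"],s["eef_pos"])
snap("scene","s12");snap("top","t12")
hsv=cv2.cvtColor(im,cv2.COLOR_BGR2HSV);H,S,V=[a.astype(int) for a in cv2.split(hsv)]
roi=np.zeros(im.shape[:2],bool);roi[100:400,230:330]=1
P=[]
for m in ((H>40)&(H<85)&(S>90),((H<12)|(H>168))&(S>110)):
    ys,xs=np.nonzero(m&roi);P.append(onz(c,(( xs.min()+xs.max())/2,ys.mean()),.056))
G,R=P;print(G,R,np.linalg.norm(G-R),np.degrees(np.arctan2(*(G-R)[1::-1])),(G+R)/2)
E
```

```text
time: 26.12
eef_pos: [0.5375, 0.1948, 0.0956]
orientation: [[-0.329, -0.001, -0.944], [0.944, -0.0, -0.329], [-0.0, -1.0, 0.001]]
ft_force: [0.6, 0.1, 0.8]
gripper_width: 0.0835
time: 26.53
eef_pos: [0.5373, 0.1945, 0.1872]
orientation: [[-0.329, -0.001, -0.944], [0.944, -0.001, -0.329], [-0.001, -1.0, 0.002]]
ft_force: [1.3, 1.0, -0.2]
gripper_width: 0.0853
26.8667 [0.5374 0.1948 0.2162]
[0.5488 0.162  0.056 ] [0.4908 0.2744 0.056 ] 0.1265297821985562 -62.70554134548491 [0.5198 0.2182 0.056 ]
```

View pics/w12.png

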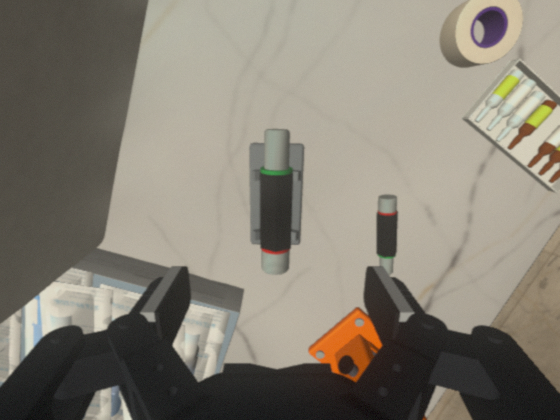

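View pics/s12.png

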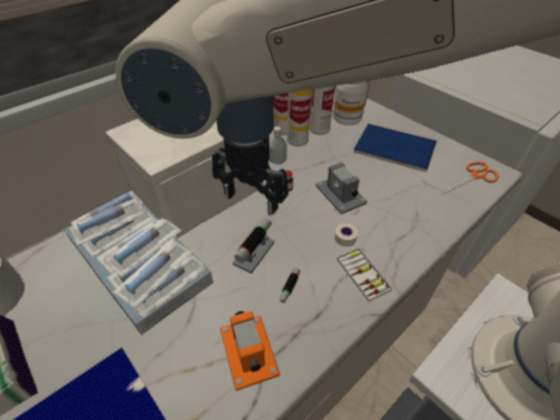

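The gauge is back in the rest, with its green collar at (0.549, 0.162) against (0.549, 0.1615) before. The red mask also caught the orange holder, so I ignore that reading; by eye the red collar sits at (276,250), in line. The gripper is clear.

```bash
python3 -c "
from plant import *
print(hand_in())"
```

```text
the job is handed in; nothing more can be done
None
```

The gauging job is done and handed in at about 27 s. No verdict was given, so the results below are my own readings.

- **Go end:** it went fully in at the robot's-left mouth. The green collar bore on the die with about 8 N for at least 0.4 s. The first try met the die at about 10 N because I had the bore roughly 2 mm too low. I backed off, raised the gauge 2 mm, and it slid in freely.
- **No-go end:** pressed on the opposite mouth with about 10 N for over 1 s, and it did not enter.
- **Rest:** the gauge is laid back and released, with the gripper about 12 cm above it. The green collar was within about 1 mm of where it started.
- **Other objects:** in the last pictures the holder, roll and bottle stood where they were. The vials were partly hidden by the gripper, but the arm passed clear of them.

**Checks that failed or disagreed:**
- My last collar measurement of the gauge's angle and centre was spoiled because the red mask also caught the orange holder. For those I relied on the picture, the green collar and the seating force of about 11 N.
- The cameras read the holder's uprights about 3.5 mm too low. The first estimate of the bore height was off for the same reason and was corrected by feel.

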